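# Index the dial and press the bush home

## Robot

A 6-joint arm with a two-finger parallel gripper is mounted at the origin on the work surface. World frame = base frame: x ahead of the robot, y to its left, z up, the work surface at z = 0. Lengths are in m, angles in rad, forces in N, time in s.
With the tool pointing down it reaches from about 0.35 to 0.925 m from the base axis. Payload 6.4 kg.
Tool frame: the origin (TCP) lies midway between the tips of the shut fingers; the grasp point (between the pads) lies 19 mm behind it; z points along the fingers, y is the line along which they close (so a half turn about z gives the same grasp; the last joint's range is limited). The gripper opens to 94 mm and grips with 3 to 60 N. Pads are 16 mm wide; open, the fingers measure 119 mm over their backs; the gripper's body (75 mm by 177 mm) begins 78 mm behind the grasp point.
Start: joints at [-1.512, 0.245, 1.558, -0, 1.339, -0.174], TCP at [0.15, -0.632, 0.205] pointing down, gripper open.
Joint ranges: [-3.13, 3.13], [-1.02, 2.26], [0.13, 2.54], [-0.95, 4.09], [0.21, 2.88], [-2.74, 2.74]. Speed limits (rad/s): [2.57, 2.57, 3.14, 3.14, 3.14, 3.14].

## Interface

Orientations are given as a rotation vector (axis times angle).
In Python, from bench import r gives the robot as it stands. The module is installed in compiled form; this text tells all that it offers.
- The arm moves only by the tool play_rows, never from a script. Its argument "commands" is a list of rows, each a list of 5 numbers: the shift along the world's x, y, z in mm, then the turn about the world's z in degrees, then the opening, from 0 (shut) to 1 (fully open). In form: [[tx, ty, tz, turn, fingers], ...]. A call has 1 to 12 rows; each row is the pose to reach, as a shift and turn from the pose commanded when the call began; what a row does not reach only later rows make up. A row lasts 1/12 s, in which the tool goes at most 41.7 mm and 7.16 degrees, less where a joint would pass 70% of its speed; a pose out of reach is approached as far as the arm can. A call with a gripper value outside its range is refused whole. The fingers move at their own pace and stop on an object; "force" is the grip in N (left out, the last holds). Time passes only in rows, so rows that repeat a pose let the fingers close. It gives the time, the measured TCP pose, the force, the opening and the grip force at its end, in the units of the state.
- r.get_obs(): the state, without advancing time (a new reading comes with each control period).
- r.get_image(name): name is "side" or "top"; returns the picture (420x560x3 uint8, red, green, blue); there is no depth.
- r.get_calibration(name): a dict with "vertical_fov" (degrees; the focal length in pixels is half the picture's height over the tangent of half this angle, whatever the lens; pixels are square), "cx", "cy" (the principal point, pixels), "R" (3x3) and "t" (3): a world point X has camera coordinates R X + t. Camera axes: x right, y down, z forward; pixel columns grow to the right and rows downward; lengths in m; the calibration is good to about 2 mm. A picture is of the moment at which its call begins. get_calibration takes no time and is no camera call.
- r.close_job(): hands the job in; it is judged then, once.
Trained networks look in the newest picture that a camera, given by its name, has taken for a name from the list of things; names that differ only in an ending like _2 or _b are one class to them, and where a whole thing is asked for, a point or a joint stands for the part that bears it (a point fixed in the world has none). Each returns a list of dicts, best first, with "confidence" (0 to 1); they miss things now and then, are a little off and sometimes report something else, mostly with a low value. They report only what shows in the picture. A call takes as long as a camera call. They do not tell look-alikes from the thing itself.
- r.find_in(target, camera): "uv" ([column, row] in pixels, amid what is visible of it).
The state is a dict: "time_s": time; "joint_positions": joint angles; "joint_vel": joint speeds; "joint_efforts": joint torques, N m; "eef_pos": TCP position; "orientation": TCP orientation; "ft_force": force on the tool from outside, world axes, zero at the start; "moment": the same for the moment, N m; "grip_width": finger opening in m; "gripper_force": force on a finger pad.
Only numpy, scipy, OpenCV 4.12 (cv2) and the standard library are available. Lean on these libraries where they do the work, as an engineer would, in place of code of your own. Each camera call takes 0.05 s, during which the arm holds its last target. There are 200 camera calls.

## Task

One bearing housing on the indexing dial still has its yellow bush standing proud. Bring that housing under the press by working the red ratchet lever, letting the lever come right back after each stroke and not touching the dial or the housings, then push the black palm knob steadily down, past the point where the foot meets the bush, until the bush flange sits fully home on its housing; then let the knob come back up. Do not hammer or force the press, and leave the bin, bottle and screwdriver where they are.

Things in the scene. Friction and masses are not known exactly. Their poses are not given: they have to be found in the camera images.
- station: The indexing press as a whole, bolted down: base plate 270 x 350 x 15 mm, the dial, the lever, and a blue C-frame press whose column (50 x 45 mm) stands outside the dial's rim with its head over one nest, 186 to 221 mm above the bench. Origin: on the dial's axis at bench level; its +y points from that axis to the press; the lever sweeps on the opposite (-y) side.
- dial: Round aluminium plate 244 mm across, upper face 70 mm above the bench, with eight square nests 45 degrees apart, centres 85 mm from its vertical axis. Origin on that axis at bench level, which is the lever's axis too. Driven by the ratchet it turns only counter-clockwise seen from above and stays where it is left. It starts with a nest exactly under the press, as after every full stroke.
- ram: The press ram: round black flat-topped palm knob, 58 mm across, on a vertical sprung rod with a steel foot. Origin: middle of the knob's top, 295 mm above the bench at rest, on the ram's axis. It moves straight down, 50 mm at most, and springs back. The foot is screwed up or down from one setting to the next, so the knob sinks 20 to 44 mm to the second stop: it must be felt.
- knob_top (a point): The same point on the knob's top. Feel of the press: the knob first yields softly on its spring (2 to 6 N); then the foot meets the bush, the first stop, and about 18 to 20 N in all is needed to push the bush on in; when the flange lands on the housing the resistance rises steeply, the second stop: about 25 N is a sound press. Come on to it slowly (20 mm/s or less): over 70 N damages the work.
- index_lever (a joint): Ratchet lever angle: 0 at its rest stop, 0.925 rad at its forward stop, growing counter-clockwise from above. A spring (2 to 3 N at the handle) returns it. Forward, 0.14 rad are slack, then the pawl drives the dial (6 to 8 N at the handle), one nest by the forward stop. Coming back, the pawl drops behind the next index pin only in the last 0.1 rad before rest; the dial stays put.
- lever_handle (a point): Middle of the top end of the lever's upright red handle: a plain cylinder 24 mm across, from 47 to 140 mm above the bench, 175 mm from the dial's axis, free on all sides. The flat steel lever (22 mm wide, top 42 mm above the bench) runs from it under the dial.
- housing: The housing to be finished: a round dark grey bearing housing, 48 mm across and 35 mm high, standing in a nest between four low locating pins, origin at the centre of its underside (74 mm above the bench), z up. At the start it stands one, two or three nests before the press, that is 45, 90 or 135 degrees clockwise of it seen from above.
- bush_top (a point): Centre of the top of that housing's yellow flanged bush (flange 38 mm across and 6 mm thick, bore 20 mm, drawn black). At the start its flange stands 10 to 14 mm above the housing; the bushes of the other housings lie flat on theirs.
- bush (a joint): How far that bush has been pushed in, m: 0 is 14 mm proud, 0.014 is fully home, flange on the housing; at the start 0 to 0.004. The fit is tight: it stays where it is pushed to.
- done0: Another housing on the dial, the same, whose bush is already home. Leave it in its nest. Origin: centre of its underside.
- done1: Another housing on the dial, the same, whose bush is already home. Leave it in its nest. Origin: centre of its underside.
- done2: Another housing on the dial, the same, whose bush is already home. Leave it in its nest. Origin: centre of its underside.
- done3: Another housing on the dial, the same, whose bush is already home. Leave it in its nest. Origin: centre of its underside.
- bush_bin: Bystander: open blue bin 150 x 210 x 75 mm with spare yellow bushes. Origin: centre of its underside.
- screwdriver: Bystander: screwdriver 200 mm long lying on the bench along its own x. Origin: on the bench below its middle.
- oil_bottle: Bystander: bottle 52 mm across and 150 mm tall with a red cap. Origin: centre of its underside.
Things that resemble listed ones, but are neither listed nor needed, are in the scene too. What is shaped like the done2 but green is not meant.

How it is judged:
On the way, in this order (a step that is already met when the one before it is completed fails the run):
1. the housing with the proud bush has been indexed under the press, its bush still proud (horizontal distance between bush_top and ram below 0.006 m and value of joint bush below 0.006 m), for 0.2 s.
2. the ram has pressed the bush home (horizontal distance between bush_top and ram below 0.006 m and value of joint bush above 0.0125 m and contact force between ram and housing above 2 N).
At the end, for the whole second after the job is handed in: The housing's bush is home (within 1.5 mm of fully in), the housing stands upright and at rest under the press (bush within 6 mm of the ram's axis), the knob is back up within 4 mm of its start, the lever is back at rest within 0.06 rad, and the other housings still stand in their nests (horizontal distance between bush_top and ram below 0.006 m and value of joint bush above 0.0125 m and distance of ram from where it was at the start of the episode below 0.004 m and value of joint index_lever below 0.06 rad and angle between housing's own z axis and vertical below 0.05 rad and linear speed of housing below 0.02 m/s and angle between each of done0, done1, done2, done3's own z axis and vertical below 0.1 rad and height (world z) of each of done0, done1, done2, done3 above 0.07 m); the robot touches nothing.
It fails at once if the dial or a housing is touched by the robot (more than 1 N) (contact force between any of the fingers, the arm and dial above 1 N or contact force between any of the fingers, the arm and housing above 1 N or contact force between any of the fingers, the arm and done0 above 1 N or contact force between any of the fingers, the arm and done1 above 1 N or contact force between any of the fingers, the arm and done2 above 1 N or contact force between any of the fingers, the arm and done3 above 1 N).
It fails at once if the press is hammered or forced: more than 70 N on the ram (contact force between any of the fingers, the arm and ram above 70 N).
It fails at once if the bin, the bottle or the screwdriver is moved by more than 20 mm (distance of any of bush_bin, screwdriver, oil_bottle from where it was at the start of the episode above 0.02 m).
It also fails if it takes over 72 s, if anything falls off the work surface, if the arm or the gripper's body presses on something with over 40 N, if the wrist force passes 120 N, or if a joint passes its speed limit or range.

## Working session

There is one attempt and no reset: what is moved stays moved. The work goes in short steps, Python scripts to look and compute and a tool call to move; the robot and the scene stay as the last step left them, time stands still between calls to the robot, and variables do not carry over. Pictures are saved under pics/ and viewed, at most 10 in all, crops included, and the job is handed in when it is done.

Besides the shell and the picture viewer there is one more tool, called after "Emit:" as name([rows], argument=value, ...), one row to a line, values as JSON. play_rows: Moves the arm, as the interface text tells. Its arguments: {"type":"object","properties":{"commands":{"type":"array"},"force":{"type":"number"}},"required":["commands"]}

```bash
mkdir -p pics
cat > h.py <<'E'
import numpy as np, cv2
from bench import r
def cam(n):
    c=r.get_calibration(n); f=210/np.tan(np.radians(c["vertical_fov"])/2)
    return np.array(c["R"]),np.array(c["t"]),f,c["cx"],c["cy"]
def proj(n,X):
    R,t,f,cx,cy=cam(n); p=R@np.array(X)+t; return [f*p[0]/p[2]+cx,f*p[1]/p[2]+cy]
def at_z(n,uv,z):
    R,t,f,cx,cy=cam(n); d=R.T@np.array([(uv[0]-cx)/f,(uv[1]-cy)/f,1]); o=-R.T@t
    return o+d*(z-o[2])/d[2]
def tri(u1,u2):
    A=[];b=[]
    for n,uv in(("side",u1),("top",u2)):
        R,t,f,cx,cy=cam(n); d=R.T@np.array([(uv[0]-cx)/f,(uv[1]-cy)/f,1]); d/=np.linalg.norm(d); o=-R.T@t
        P=np.eye(3)-np.outer(d,d); A.append(P); b.append(P@o)
    return np.linalg.lstsq(np.vstack(A),np.hstack(b),rcond=None)[0]
E
python3 - <<'E'
from h import *
ims=[]
for n in("side","top"):
    im=r.get_image(n); cv2.imwrite(f"pics/{n}0.png",im[:,:,::-1])
    for t in("knob_top","lever_handle","bush_top","dial","station","housing"):
        print(n,t,[(np.round(d["uv"]),round(d["confidence"],2)) for d in r.find_in(t,n)][:4])
    print(-cam(n)[0].T@cam(n)[1])
E
```

```text
side knob_top [(array([300., 214.]), 0.69)]
side lever_handle [(array([284., 211.]), 0.67)]
side bush_top [(array([257., 237.]), 0.65), (array([277., 268.]), 0.42)]
side dial [(array([279., 257.]), 0.69)]
side station [(array([295., 283.]), 0.72)]
side housing [(array([257., 241.]), 0.69)]
[1.01518735 1.04845244 1.11871309]
top knob_top [(array([216., 191.]), 0.8)]
top lever_handle [(array([305., 214.]), 0.5)]
top bush_top [(array([273., 171.]), 0.54), (array([270., 172.]), 0.53)]
top dial [(array([260., 202.]), 0.64)]
top station [(array([240., 197.]), 0.76)]
top housing [(array([271., 171.]), 0.57), (array([261., 199.]), 0.2)]
[ 0.42257361 -0.03630766  1.45492909]
```

View pics/side0.png

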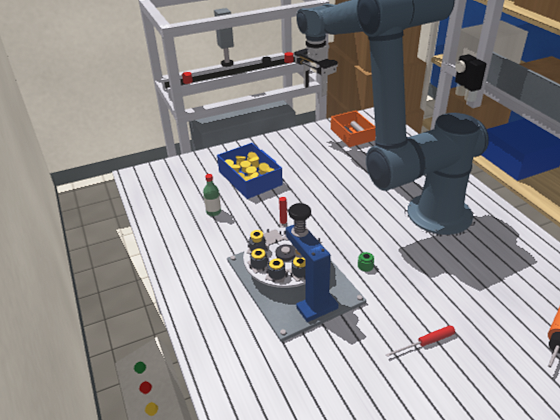

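View pics/top0.png

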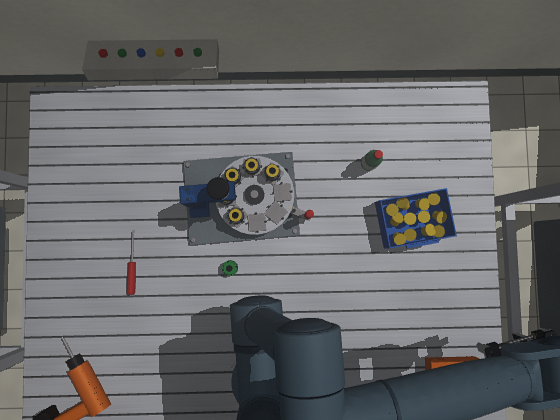

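Run:
```python
from h import *
a=cv2.imread("pics/side0.png")[190:330,220:360]; b=cv2.imread("pics/top0.png")[145:245,175:325]
cv2.imwrite("pics/c1.png",cv2.resize(a,(560,560),interpolation=cv2.INTER_CUBIC))
cv2.imwrite("pics/c2.png",cv2.resize(b,(795,530),interpolation=cv2.INTER_CUBIC))
k=at_z("top",(218,187.5),.295); h=at_z("top",(309.5,213.5),.14); d=at_z("top",(254,194.5),.08)
print(k,h,d,tri((300,210),(218,187.5)))
print("knob-d",np.hypot(*(k-d)[:2]),"h-d",np.hypot(*(h-d)[:2]))
print(proj("side",k),proj("side",h),proj("side",d))
```

```text
[0.5692985  0.10588315 0.295     ] [ 0.5084037  -0.13902008  0.14      ] [0.57320541 0.02346771 0.08      ] [0.56841819 0.10736696 0.28954787]
knob-d 0.08250799437989519 h-d 0.17493296120762278
[np.float64(298.7190066217817), np.float64(208.02464824328123)] [np.float64(282.44305990397964), np.float64(197.78984866231582)] [np.float64(285.5491177308149), np.float64(251.0780424573498)]
```

View pics/c1.png

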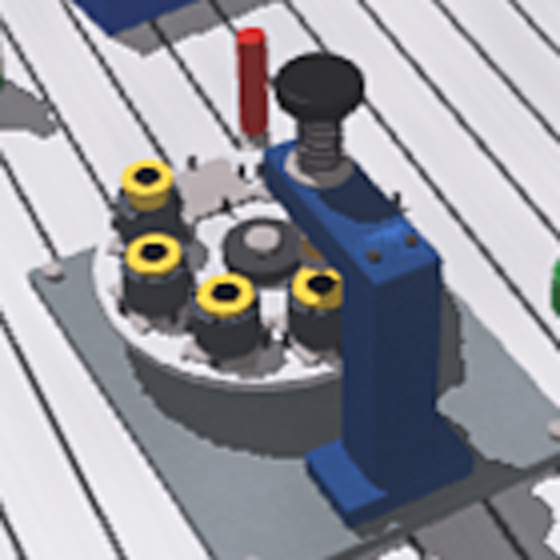

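View pics/c2.png

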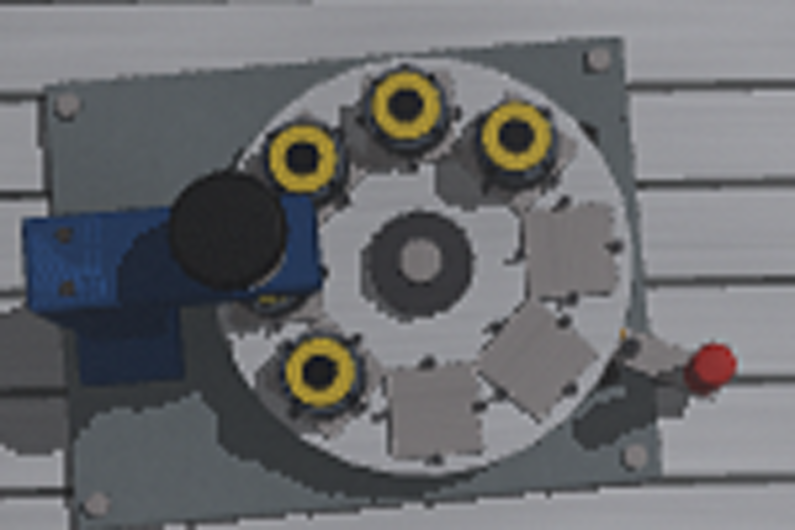

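Run:
```python
from h import *
from scipy.spatial.transform import Rotation as Ro
o=r.get_obs(); print(o["time_s"],o["eef_pos"],Ro.from_rotvec(o["orientation"]).as_matrix().round(3),o["ft_force"],o["grip_width"])
for uv in((418,220),(375,157)): print(at_z("top",uv,.075))
```

```text
0.7 [ 0.14995992 -0.6324785   0.2054689 ] [[ 0.973  0.231 -0.   ]
 [ 0.231 -0.973  0.   ]
 [-0.    -0.    -1.   ]] [-0.4365016   0.28088957  0.29735823] 0.09405434633618602
[ 0.48663126 -0.47503292  0.075     ]
[ 0.68318848 -0.35017728  0.075     ]
```

Emit:
play_rows([
  [310,490,0,81.3,0],
  [310,490,0,81.3,0],
  [310,490,0,81.3,0],
  [310,490,0,81.3,0],
  [310,490,0,81.3,0],
  [310,490,0,81.3,0],
  [310,490,0,81.3,0],
  [310,490,0,81.3,0],
  [310,490,0,81.3,0],
  [310,490,0,81.3,0],
  [310,490,0,81.3,0],
  [310,490,0,81.3,0],
])

```text
time_s: 1.7
eef_pos: [0.418, -0.2081, 0.2059]
orientation: [2.124, 2.313, 0.0]
ft_force: [0.3, -1.0, -0.7]
grip_width: 0.0172
gripper_force: 0.0
```

Emit:
play_rows([
  [42,65,0,0,0],
  [42,65,0,0,0],
  [42,65,-40,0,0],
  [42,65,-80,0,0],
  [42,65,-121,0,0],
  [42,65,-121,0,0],
  [42,65,-121,0,0],
])

```text
time_s: 2.28
eef_pos: [0.4579, -0.1441, 0.0832]
orientation: [-2.126, -2.306, 0.001]
ft_force: [1.4, -0.4, 1.4]
grip_width: 0.0004
gripper_force: 0.0
```

Run:
```python
from h import *
o=r.get_obs(); print(o["time_s"],o["eef_pos"],o["ft_force"])
a=r.get_image("side")[180:320,220:360]; b=r.get_image("top")[145:245,225:375]
cv2.imwrite("pics/d1.png",np.hstack([cv2.resize(a,(400,400),interpolation=cv2.INTER_CUBIC),cv2.resize(b,(400,267),interpolation=cv2.INTER_CUBIC)[:400].copy() if 0 else cv2.copyMakeBorder(cv2.resize(b,(400,267),interpolation=cv2.INTER_CUBIC),0,133,0,0,0)])[:,:,::-1])
# arc targets (mm) relative to the current pose: handle angle a from -y of world
c=np.array([.573,.0235]); u=np.array([.9966,.0824])
for th in np.linspace(0,.925,13):
    a=-.38+th; H=c+.175*np.array([np.sin(a),-np.cos(a)]); print(round(th,3),((H-.0245*u-o["eef_pos"][:2])*1000).round(1))
```

```text
2.2833 [ 0.45790415 -0.14405908  0.0831874 ] [ 1.4201962  -0.36903324  1.39137128]
0.0 [25.8  3. ]
0.077 [38.5 -1.5]
0.154 [51.5 -5. ]
0.231 [64.7 -7.5]
0.308 [78.1 -9. ]
0.385 [91.6 -9.5]
0.462 [105.1  -8.9]
0.54 [118.5  -7.2]
0.617 [131.7  -4.6]
0.694 [144.7  -0.9]
0.771 [157.3   3.7]
0.848 [169.6   9.4]
0.925 [181.4  15.9]
```

View pics/d1.png

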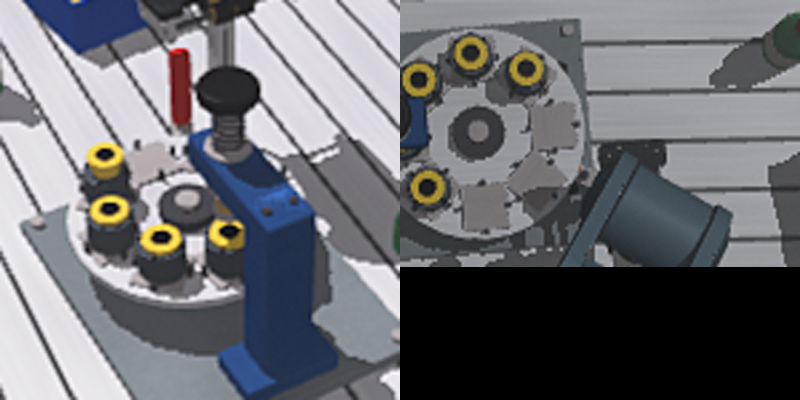

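Emit:
play_rows([
  [13,2,0,0,0],
  [25,2,0,0,0],
  [38,-1,0,0,0],
  [51,-5,0,0,0],
  [64,-7,0,0,0],
  [78,-9,0,0,0],
  [92,-9,0,0,0],
  [105,-9,0,0,0],
  [118,-7,0,0,0],
  [132,-5,0,0,0],
  [145,-1,0,0,0],
  [157,4,0,0,0],
])

```text
time_s: 3.38
eef_pos: [0.6173, -0.1437, 0.088]
orientation: [2.128, 2.306, -0.004]
ft_force: [-6.0, -5.2, -0.5]
grip_width: 0.0003
gripper_force: 3.3
```

Emit:
play_rows([
  [6,3,0,0,0],
  [12,6,0,0,0],
  [17,8,0,0,0],
  [21,11,0,0,0],
  [24,12,0,0,0],
  [26,13,0,0,0],
])

```text
time_s: 3.88
eef_pos: [0.6419, -0.1298, 0.0878]
orientation: [2.129, 2.309, -0.006]
ft_force: [-15.7, -6.6, 7.6]
grip_width: 0.0003
gripper_force: 8.2
```

Emit:
play_rows([
  [1,0.5,0,0,0],
  [2,1,0,0,0],
  [2,1,0,0,0],
])

```text
time_s: 4.13
eef_pos: [0.6418, -0.1298, 0.0878]
orientation: [-2.128, -2.308, 0.012]
ft_force: [-17.7, -7.0, 8.8]
grip_width: 0.0005
gripper_force: 9.6
```

Run:
```python
from h import *
b=r.get_image("top")[145:245,175:325]; a=r.get_image("side")[180:320,220:360]
cv2.imwrite("pics/e1.png",np.hstack([cv2.resize(a,(400,400),interpolation=cv2.INTER_CUBIC),cv2.copyMakeBorder(cv2.resize(b,(400,267),interpolation=cv2.INTER_CUBIC),0,133,0,0,0)])[:,:,::-1])
```

```text
(no output)
```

View pics/e1.png

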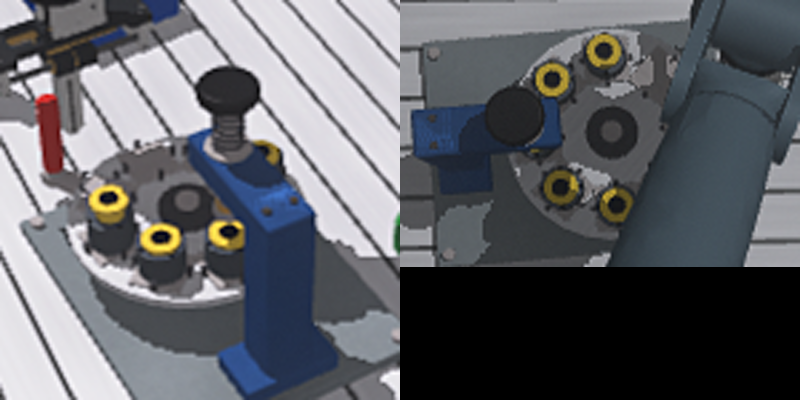

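Emit:
play_rows([
  [-16,-9,0,0,0],
  [-40,-19,0,0,0],
  [-66,-25,0,0,0],
  [-93,-27,0,0,0],
  [-120,-25,0,0,0],
  [-147,-19,0,0,0],
  [-165,-16,0,0,0],
  [-185,-18,0,0,0],
  [-185,-18,0,0,0],
  [-185,-18,0,0,0],
  [-185,-18,0,0,0],
])

```text
time_s: 5.15
eef_pos: [0.4613, -0.1459, 0.0865]
orientation: [2.127, 2.306, 0.002]
ft_force: [-0.4, 0.6, -0.1]
grip_width: 0.0004
gripper_force: 0.0
```

Run:
```python
from h import *
o=r.get_obs(); print(o["time_s"],o["eef_pos"],o["ft_force"])
im=r.get_image("side"); m=(im[:,:,0]>120)&(im[:,:,1]<60)&(im[:,:,2]<60); m[:185]=0;m[260:]=0;m[:,:225]=0;m[:,310:]=0
v,u=np.nonzero(m);print(u.mean(),v.mean(),v.min(),len(u))
i0=cv2.imread("pics/side0.png")[:,:,::-1]; m=(i0[:,:,0]>120)&(i0[:,:,1]<60)&(i0[:,:,2]<60); m[:185]=0;m[260:]=0;m[:,:225]=0;m[:,310:]=0
v,u=np.nonzero(m);print(u.mean(),v.mean(),v.min(),len(u))
```

```text
5.15 [ 0.46127226 -0.14588863  0.08651518] [-0.39790579  0.59775998 -0.06144322]
281.0769230769231 204.15384615384616 197 13
282.037037037037 201.7037037037037 197 27
```

Emit:
play_rows([
  [13,2,0,0,0],
  [25,2,0,0,0],
  [38,-1,0,0,0],
  [51,-5,0,0,0],
  [64,-7,0,0,0],
  [78,-9,0,0,0],
  [92,-9,0,0,0],
  [105,-9,0,0,0],
  [118,-7,0,0,0],
  [132,-5,0,0,0],
  [145,-1,0,0,0],
  [157,4,0,0,0],
])

```text
time_s: 6.2
eef_pos: [0.6164, -0.1423, 0.0839]
orientation: [-2.129, -2.309, 0.006]
ft_force: [-5.2, -5.0, 1.4]
grip_width: 0.0006
gripper_force: 3.3
```

Emit:
play_rows([
  [6,3,0,0,0],
  [12,6,0,0,0],
  [17,8,0,0,0],
  [21,11,0,0,0],
  [24,12,0,0,0],
  [26,13,0,0,0],
  [28,14,0,0,0],
  [28,14,0,0,0],
])

```text
time_s: 6.87
eef_pos: [0.6414, -0.1283, 0.0839]
orientation: [-2.125, -2.306, 0.013]
ft_force: [-16.6, -4.8, 6.4]
grip_width: 0.0004
gripper_force: 8.3
```

Emit:
play_rows([
  [-16,-9,0,0,0],
  [-40,-19,0,0,0],
  [-66,-25,0,0,0],
  [-93,-27,0,0,0],
  [-120,-25,0,0,0],
  [-147,-19,0,0,0],
  [-165,-16,0,0,0],
  [-185,-18,0,0,0],
  [-185,-18,0,0,0],
  [-185,-18,0,0,0],
  [-185,-18,0,0,0],
])

```text
time_s: 7.78
eef_pos: [0.4609, -0.1453, 0.0851]
orientation: [2.128, 2.308, 0.001]
ft_force: [-0.3, 0.3, 0.1]
grip_width: 0.0001
gripper_force: 0.0
```

Emit:
play_rows([
  [13,2,0,0,0],
  [25,2,0,0,0],
  [38,-1,0,0,0],
  [51,-5,0,0,0],
  [64,-7,0,0,0],
  [78,-9,0,0,0],
  [92,-9,0,0,0],
  [105,-9,0,0,0],
  [118,-7,0,0,0],
  [132,-5,0,0,0],
  [145,-1,0,0,0],
  [157,4,0,0,0],
])

```text
time_s: 8.78
eef_pos: [0.6167, -0.1422, 0.0836]
orientation: [-2.129, -2.309, 0.006]
ft_force: [-6.3, -5.1, 1.6]
grip_width: 0.0002
gripper_force: 3.3
```

Emit:
play_rows([
  [6,3,0,0,0],
  [12,6,0,0,0],
  [17,8,0,0,0],
  [21,11,0,0,0],
  [24,12,0,0,0],
  [26,13,0,0,0],
  [28,14,0,0,0],
  [28,14,0,0,0],
])

```text
time_s: 9.45
eef_pos: [0.6414, -0.1283, 0.0836]
orientation: [-2.124, -2.306, 0.014]
ft_force: [-16.9, -5.5, 6.8]
grip_width: 0.0002
gripper_force: 8.8
```

Emit:
play_rows([
  [-16,-9,0,0,0],
  [-40,-19,0,0,0],
  [-66,-25,0,0,0],
  [-93,-27,0,0,0],
  [-120,-25,0,0,0],
  [-147,-19,0,0,0],
  [-165,-16,0,0,0],
  [-185,-18,0,0,0],
  [-185,-18,0,0,0],
  [-185,-18,0,0,0],
  [-185,-18,0,0,0],
])

```text
time_s: 10.37
eef_pos: [0.4609, -0.1453, 0.085]
orientation: [2.128, 2.308, 0.001]
ft_force: [0.7, -0.6, -0.3]
grip_width: 0.0003
gripper_force: 0.0
```

Run:
```python
from h import *
o=r.get_obs(); print(o["time_s"],o["eef_pos"],o["ft_force"])
b=r.get_image("top")[145:245,175:325]; a=r.get_image("side")[180:320,220:360]
cv2.imwrite("pics/f1.png",np.hstack([cv2.resize(a,(400,400),interpolation=cv2.INTER_CUBIC),cv2.copyMakeBorder(cv2.resize(b,(400,267),interpolation=cv2.INTER_CUBIC),0,133,0,0,0)])[:,:,::-1])
```

```text
10.3667 [ 0.4609329  -0.14530704  0.08504656] [ 0.74392614 -0.60105032 -0.26209418]
```

View pics/f1.png

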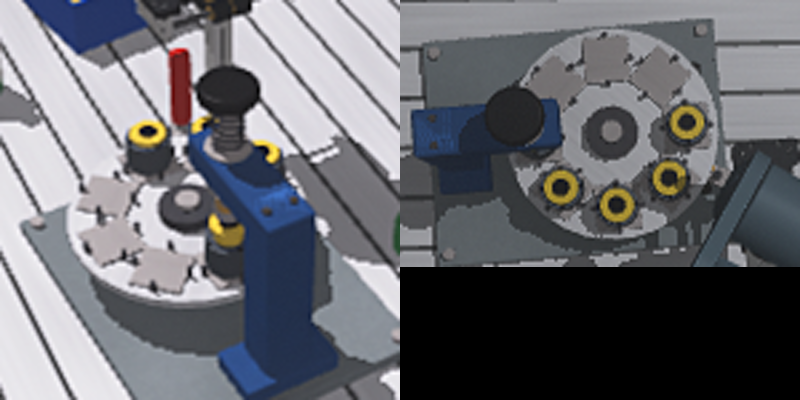

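Emit:
play_rows([
  [-5,0,41,0,0],
  [-5,0,82,0,0],
  [-5,0,123,0,0],
  [-5,0,164,0,0],
  [-5,0,205,0,0],
  [-5,0,245,0,0],
])

```text
time_s: 10.97
eef_pos: [0.4549, -0.1448, 0.3321]
orientation: [2.128, 2.309, 0.001]
ft_force: [0.8, -0.4, 0.2]
grip_width: 0.0004
gripper_force: 0.0
```

Emit:
play_rows([
  [15,36,0,0,0],
  [30,70,0,0,0],
  [45,105,0,0,0],
  [60,140,0,0,0],
  [75,175,0,0,0],
  [90,210,0,0,0],
  [105,240,0,0,0],
  [111,252,0,0,0],
  [111,252,0,0,0],
  [111,252,-10,0,0],
  [111,252,-20,0,0],
  [111,252,-20,0,0],
])

```text
time_s: 11.97
eef_pos: [0.5639, 0.1057, 0.3062]
orientation: [-2.13, -2.305, 0.005]
ft_force: [-0.3, -0.3, 0.2]
grip_width: 0.0004
gripper_force: 0.0
```

Run:
```python
from h import *
o=r.get_obs(); print(o["time_s"],o["eef_pos"],o["ft_force"],o["joint_positions"])
b=r.get_image("top")[130:260,150:350]; a=r.get_image("side")[170:310,220:360]
cv2.imwrite("pics/g1.png",np.hstack([cv2.resize(a,(400,400),interpolation=cv2.INTER_CUBIC),cv2.copyMakeBorder(cv2.resize(b,(400,260),interpolation=cv2.INTER_CUBIC),0,140,0,0,0)])[:,:,::-1])
```

```text
11.9667 [0.56385109 0.10570332 0.30618379] [-0.31252754 -0.32399653  0.19831329] [-1.20828379e-02  3.23061569e-03  1.63980682e+00 -3.28004898e-04
  1.50341771e+00 -9.11725645e-02]
```

View pics/g1.png

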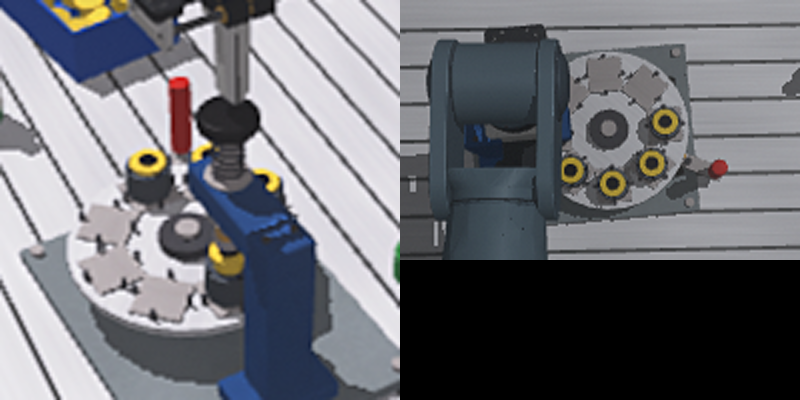

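Emit:
play_rows([
  [3,1,-2,0,0],
  [3,1,-4,0,0],
  [3,1,-5.5,0,0],
  [3,1,-7,0,0],
  [3,1,-8.5,0,0],
  [3,1,-10,0,0],
  [3,1,-11.5,0,0],
  [3,1,-13,0,0],
  [3,1,-14.5,0,0],
  [3,1,-16,0,0],
  [3,1,-17.5,0,0],
  [3,1,-19,0,0],
])

```text
time_s: 13.07
eef_pos: [0.5683, 0.1081, 0.2908]
orientation: [2.129, 2.309, 0.0]
ft_force: [-1.6, -0.9, 2.5]
grip_width: 0.0006
gripper_force: 1.4
```

Emit:
play_rows([
  [0,0,-1.5,0,0],
  [0,0,-3,0,0],
  [0,0,-4.5,0,0],
  [0,0,-6,0,0],
  [0,0,-7.5,0,0],
  [0,0,-9,0,0],
])

```text
time_s: 13.57
eef_pos: [0.5684, 0.1081, 0.2839]
orientation: [2.129, 2.309, 0.001]
ft_force: [-8.4, -0.1, 17.3]
grip_width: 0.0003
gripper_force: 8.5
```

Emit:
play_rows([
  [0,0,-1.3,0,0],
  [0,0,-2.6,0,0],
  [0,0,-4,0,0],
  [0,0,-5.3,0,0],
])

```text
time_s: 13.9
eef_pos: [0.5684, 0.1081, 0.2801]
orientation: [2.128, 2.309, 0.001]
ft_force: [-8.1, -0.4, 18.0]
grip_width: 0.0001
gripper_force: 8.7
```

Emit:
play_rows([
  [0,0,-1.3,0,0],
  [0,0,-2.6,0,0],
  [0,0,-4,0,0],
  [0,0,-5.3,0,0],
])

```text
time_s: 14.23
eef_pos: [0.5684, 0.1081, 0.2749]
orientation: [2.128, 2.309, 0.001]
ft_force: [-8.8, -0.3, 17.1]
grip_width: 0.0002
gripper_force: 8.9
```

Force is steady at about 18 N, so the bush is moving in.

Emit:
play_rows([
  [0,0,-1.3,0,0],
  [0,0,-2.6,0,0],
  [0,0,-4,0,0],
])

```text
time_s: 14.48
eef_pos: [0.5684, 0.1081, 0.2709]
orientation: [2.128, 2.309, 0.001]
ft_force: [-9.3, -0.1, 18.0]
grip_width: 0.0002
gripper_force: 9.0
```

Emit:
play_rows([
  [0,0,-1,0,0],
  [0,0,-2,0,0],
  [0,0,-2,0,0],
])

```text
time_s: 14.73
eef_pos: [0.5684, 0.1081, 0.2702]
orientation: [2.128, 2.309, 0.002]
ft_force: [-11.2, -1.1, 21.8]
grip_width: 0.0001
gripper_force: 11.1
```

Emit:
play_rows([
  [0,0,-1,0,0],
  [0,0,-2,0,0],
  [0,0,-3,0,0],
  [0,0,-3,0,0],
])

```text
time_s: 15.07
eef_pos: [0.5685, 0.1081, 0.27]
orientation: [2.127, 2.308, 0.002]
ft_force: [-17.2, -0.6, 32.5]
grip_width: 0.0004
gripper_force: 16.2
```

Steep rise with no travel: second stop. Release slowly and back off.

Emit:
play_rows([
  [0,0,4,0,0],
  [0,0,9,0,0],
  [0,0,14,0,0],
  [0,0,20,0,0],
  [0,0,26,0,0],
  [0,0,32,0,0],
  [0,0,40,0,0],
  [0,0,60,0,0],
  [0,0,90,0,0],
  [0,0,120,0,0],
  [0,0,120,0,0],
])

```text
time_s: 15.98
eef_pos: [0.5699, 0.1079, 0.3886]
orientation: [2.125, 2.304, 0.009]
ft_force: [-0.5, -0.1, 1.1]
grip_width: 0.0005
gripper_force: 0.0
```

Emit:
play_rows([
  [-20,-36,0,0,0],
  [-40,-70,0,0,0],
  [-60,-105,0,0,0],
  [-80,-140,0,0,0],
  [-90,-180,0,0,0],
  [-95,-220,0,0,0],
  [-100,-260,0,0,0],
  [-100,-300,0,0,0],
  [-100,-300,0,0,0],
  [-100,-300,0,0,0],
])

```text
time_s: 16.82
eef_pos: [0.4675, -0.1934, 0.3804]
orientation: [-2.132, -2.303, 0.001]
ft_force: [-0.3, 0.1, 0.1]
grip_width: 0.0006
gripper_force: 0.0
```

Run:
```python
from h import *
o=r.get_obs(); print(o["time_s"],o["eef_pos"],o["ft_force"])
b=r.get_image("top")[145:245,175:325]; a=r.get_image("side")[180:320,220:360]
cv2.imwrite("pics/h1.png",np.hstack([cv2.resize(a,(400,400),interpolation=cv2.INTER_CUBIC),cv2.copyMakeBorder(cv2.resize(b,(400,267),interpolation=cv2.INTER_CUBIC),0,133,0,0,0)])[:,:,::-1])
```

```text
16.8167 [ 0.46747596 -0.19336299  0.3804301 ] [-0.2510659   0.06036417  0.08135615]
```

View pics/h1.png

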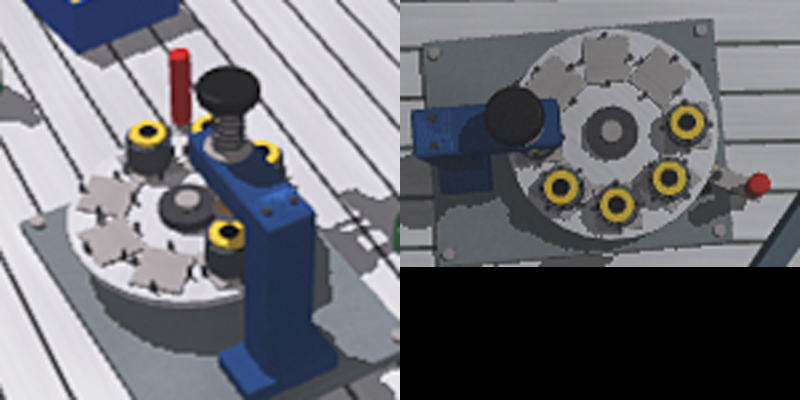

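The side view shows the bush at crop (228,235) flat on its housing under the press. The knob is up and the lever is at rest.

```bash
python3 -c "
from bench import r
print(r.close_job())"
```

```text
the job is handed in; nothing more can be done
None
```

The job is handed in: three lever strokes brought the proud housing under the press, and its bush was pushed to the second stop (about 32 N); the final picture showed it flat on its housing, knob up, lever at rest, but the judge's verdict was not shown.

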